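# Draw the parts tray out from under the hood with the pull hook

### The job

Pick up the pull hook by its wooden handle, drop its tip into the eye of the steel tray under the low hood, and draw the tray out along its rails until it is hard up against the stop screws in the two clips, which may be set anywhere, keeping a steady pull of about 15 N (10 at least) on it there for a second; the clips bend if the pull goes above 20 N. Do not touch the tray with the fingers, and leave the tape measure and the welding magnet where they are. Then unhook and put the hook down on the bench, standing on the flat of its handle and clear of the tray, leaving the tray drawn out.

Things in the scene. Friction and masses are not known exactly. Their poses are not given: they have to be found in the camera images.
- hook_grip (a point): Centre of the wooden handle of the pull hook, a loose 0.25 kg tool standing on the handle's flat underside, 25 below this point. Handle 110 long (x), 24 wide (y), 50 tall; grip it across the 24 from above. x points to the hook's tip, z up. A straight 6 mm steel rod runs forward from the handle, 11 above this point, and bends down into an upright leg 195 ahead of it.
- hook_tip (a point): Lower end of the hook's upright leg (6 in diameter, about 20 of it straight below the bend): 195 ahead (x) of hook_grip and 23.5 below it. Same axes as hook_grip.
- pull_hook: The whole pull hook; origin at the centre of the underside of its handle, x towards the tip, z up.
- tray: Open sheet-steel tray, 140 deep (x), 130 wide (y), 40 high, a bolt and a flat steel offcut lying in it (0.55 to 0.9 kg in all). It slides on the bench between the rails, 3 play each side. Origin under the middle of its front face; the tray lies on the +x side of it and is drawn out towards -x. Sliding friction not known beforehand (some N).
- tray_eye (a point): Centre of the tray's eye, a level ring of 6 mm round bar fixed 26 ahead (-x) of the front face, 24 above the bench. Hole 20 across, open from above and below; ring 32 across outside. Its axes are the tray's. At the start it is some 30 to 60 inside the hood's mouth.
- tray_front (a point): Point in the middle of the tray's flat front face, 20 above the bench; the face meets the ends of the stop screws, so the tray stops with this point 2 to 30 short of clip_face. Its axes are the tray's.
- hood: Fixed low steel hood over the tray. Origin on the bench at the middle of its open mouth; it reaches 240 from there along +x, 136 wide inside, clear height 102 under its rolled lip, 110 high outside. The roof has a sight notch 64 wide (56 inside its lip), 85 deep from the mouth, over the eye. Two guide rails, 22 high and 136 apart, run out of the mouth 125 along -x. z up.
- clip_face (a point): Fixed pair of stop clips on the rails, 31 high, 100 free between them; set anywhere along the rails. Point midway between them, 20 above the bench, in the plane of their faces, which look along +x to the tray. Hood's axes. Each holds a level 8 mm stop screw; both project the same 2 to 30 towards the tray. Where they are set is not measured: a rigid stop, found by feel.
- clips: The pair of stop clips; origin on the bench midway between them in the plane of their faces (without the screws), same axes as the hood.
- tape_measure: Bystander: tape measure, 34x72x73, loose, origin under its middle. Leave alone.
- magnet_square: Bystander: flat welding magnet, 60x120x18, loose, origin under its middle. Leave alone.

How it is judged (in metres and radians):
On the way, in this order (a step that is already met when the one before it is completed fails the run):
1. the hook's tip is down through the tray's eye, the tray still under the hood (z of hook_tip in the frame of tray_eye below -0.005 m and horizontal distance between hook_tip and tray_eye below 0.011 m and distance of tray from where it was at the start of the episode below 0.02 m), for 0.1 s.
2. the hook in the eye pulls the tray firmly against the stop screws of the clips (more than 4 N on the clips, more than 10 N on the hook) for 0.6 s (contact force between tray and clips above 4 N and contact force between pull_hook and tray above 10 N and z of hook_tip in the frame of tray_eye below -0.003 m and x of tray_front in the frame of clip_face below 0.033 m and angle between the x axis of clips and the x axis of tray_front, either way round below 0.05 rad), for 0.6 s.
At the end, for the whole second after the job is handed in: The tray is drawn out, its front within 33 mm of the clips' faces (the screws fill that gap) and square to them (3 degrees), level and at rest on the bench; the hook stands released and at rest on the flat of its handle (within 6 degrees), tip at least 40 mm from the eye, not touching the tray (x of tray_front in the frame of clip_face below 0.033 m and angle between the x axis of clips and the x axis of tray_front, either way round below 0.05 rad and angle between each of tray, pull_hook's own z axis and vertical below 0.1 rad and height (world z) of tray below 0.01 m and linear speed of each of tray, pull_hook below 0.01 m/s and height (world z) of pull_hook below 0.006 m and horizontal distance between hook_tip and tray_eye above 0.04 m and contact force between pull_hook and tray below 0.1 N).
It fails at once if the hook pulls or pushes the tray, or the tray loads the stop clips, with more than 20 N (contact force between pull_hook and tray above 20 N or contact force between tray and clips above 20 N).
It fails at once if the fingers or the arm touch the tray (contact force between any of the fingers, the arm and tray above 0.5 N).
It fails at once if a bystander (tape measure, welding magnet) is moved more than 30 mm (distance of any of tape_measure, magnet_square from where it was at the start of the episode above 0.03 m).
It also fails if it takes over 72 s, if anything falls off the work surface, if the arm or the gripper's body presses on something with over 40 N, if the wrist force passes 120 N, or if a joint passes its speed limit or range.

### The arm

A 6-joint arm with a two-finger parallel gripper is mounted at the origin on the work surface; the furniture and walls round the work are solid. World frame = base frame: x ahead of the robot, y to its left, z up, the work surface at z = 0. Lengths are in mm, angles in rad, forces in N, time in s.
With the tool pointing down it reaches from about 350 to 975 mm from the base axis. Payload 7.1 kg.
Tool frame: the origin (TCP) lies midway between the tips of the shut fingers; the grasp point (between the pads) lies 19 mm behind it (ctrl.grasp_offset is the distance from the TCP to the grasp point, in mm); z points along the fingers, y is the line along which they close (so a half turn about z gives the same grasp; the last joint's range is limited). The gripper opens to 88 mm and grips with 3 to 60 N. Pads are 20 mm wide; open, the fingers measure 115 mm over their backs; the gripper's body (75 mm by 178 mm) begins 61 mm behind the grasp point.
Start: joints at [1.318, 0.423, 1.63, -0, 1.089, -0.019], TCP at [144.766, 607.986, 222.675] pointing down, gripper open.
Joint ranges: [-3, 3], [-0.9, 2.11], [0.09, 2.58], [-1.31, 4.45], [0.11, 2.69], [-2.54, 2.54]. Speed limits (rad/s): [2.39, 2.39, 3.01, 3.14, 3.14, 3.14].

### API

Orientations are given as a rotation vector (axis times angle).
In Python, from workcell import sensors, viewer, ctrl gives the robot as it stands. The module is installed in compiled form; this text tells all that it offers.
- The arm moves only by the shell command python3 -m handwheel 'ROWS'. ROWS is JSON, a list of rows, each a list of 7 numbers: the shift along the tool's x, y, z in mm, then the turn, a rotation vector about the tool's x, y, z in rad, then the closure, from 0 (fully open) to 1 (shut). In form: [[x, y, z, rx, ry, rz, jaw], ...]. A call has 1 to 10 rows; each row shifts and turns the commanded pose from where the row before left it, along the tool's axes as they then stand; what a row does not reach is not made up. A row lasts 1/8 s, in which the tool goes at most 62.5 mm and 10.7 degrees, less where a joint would pass 70% of its speed; a pose out of reach is approached as far as the arm can. A call is refused whole if a number of a shift passes 62.5 or a number of a turn 0.188, either way. A call with a gripper value outside its range is refused whole. The fingers move at their own pace and stop on an object; the grip force is fixed at half the most. Time passes only in rows, so rows that do not move let the fingers close. It gives the time, the measured TCP pose, the force, the opening and the grip force at its end, in the units of the state.
- sensors.get_obs(): the state, without advancing time (a new reading comes with each control period).
- viewer.get_image(name): name is "scene" or "top" or "wrist"; returns a dict with "frame" (384x512x3 uint8, blue, green, red), "fov_y" (degrees; the focal length in pixels is half the picture's height over the tangent of half this angle, whatever the lens; pixels are square), "cx", "cy" (the principal point, pixels), "distortion" ([k1, k2, p1, p2, k3] as OpenCV has them; the pictures are not rectified), "R" (3x3) and "t" (3): a world point X has camera coordinates R X + t. Camera axes: x right, y down, z forward; pixel columns grow to the right and rows downward; lengths in mm; the calibration is good to about 2 mm. A picture is of the moment at which its call begins. There is no depth.
- ctrl.close_job(): hands the job in; it is judged then, once.
The state is a dict: "t": time; "qpos": joint angles; "qvel": joint speeds; "joint_torque": joint torques, N m; "ee_pos": TCP position; "orientation": TCP orientation; "ft_force": force on the tool from outside, world axes, zero at the start; "moment": the same for the moment, N m; "width": finger opening in mm; "grasp_force": force on a finger pad.
Only numpy, scipy, OpenCV 4.12 (cv2) and the standard library are available. Lean on these libraries where they do the work, as an engineer would, in place of code of your own. Each camera call takes 0.05 s, during which the arm holds its last target. There are 200 camera calls.

## Working session

There is one attempt and no reset: what is moved stays moved. The work goes in short steps, Python scripts to look and compute and a shell command to move; the robot and the scene stay as the last step left them, time stands still between calls to the robot, and variables do not carry over. Pictures are saved under pics/ and viewed, at most 12 in all, crops included, and the job is handed in when it is done.

```bash
mkdir -p pics
cat > h.py <<'E'
import numpy as np, cv2, json
from workcell import sensors, viewer, ctrl
def snap(n,f):
    d=viewer.get_image(n); cv2.imwrite(f'pics/{f}.png',d['frame'])
    np.savez(f'pics/{f}.npz',**{k:np.array(v) for k,v in d.items()})
def ray(f,u,v):
    d=np.load(f'pics/{f}.npz'); fl=192/np.tan(np.radians(d['fov_y']/2))
    K=np.array([[fl,0,d['cx']],[0,fl,d['cy']],[0,0,1]])
    p=cv2.undistortPoints(np.array([[[u,v]]],float),K,d['distortion'])[0,0]
    R=d['R'];return -R.T@d['t'], R.T@np.array([p[0],p[1],1])
def at(f,u,v,z):
    o,r=ray(f,u,v); return o+r*(z-o[2])/r[2]
def px(f,X):
    d=np.load(f'pics/{f}.npz'); fl=192/np.tan(np.radians(d['fov_y']/2))
    K=np.array([[fl,0,d['cx']],[0,fl,d['cy']],[0,0,1]])
    return cv2.projectPoints(np.array([X],float),cv2.Rodrigues(d['R'])[0],d['t'],K,d['distortion'])[0].ravel()
E
python3 - <<'E'
from h import *
ims=[]
for n in ['scene','top','wrist']:
    snap(n,n+'0'); d=np.load(f'pics/{n}0.npz'); print(n,d['fov_y'],(-d['R'].T@d['t']).round(),d['R'][2].round(2))
for n in ['scene','top']:
    cv2.imwrite(f'pics/{n}0b.png',cv2.resize(cv2.imread(f'pics/{n}0.png'),(800,600),interpolation=cv2.INTER_CUBIC))
o=sensors.get_obs();print(o)
E
```

```text
scene 52.58638703409215 [ 48. 300. 605.] [ 0.64 -0.39 -0.66]
top 51.904403323167855 [376. -35. 970.] [ 0.23 -0.01 -0.97]
wrist 66.7301480814822 [ 76. 623. 385.] [ 0.25 -0.06 -0.97]
{'t': 0.15, 'qpos': array([ 1.31802939e+00,  4.23688209e-01,  1.63048902e+00, -1.01395289e-06,
        1.08861252e+00, -1.90162812e-02]), 'qvel': array([-1.14256582e-03, -3.39381535e-03, -2.39660153e-03,  3.09130686e-04,
        5.92343824e-05,  5.29211482e-04]), 'joint_torque': array([-1.61693351e-04, -5.44984674e+01, -2.73916984e+01,  6.43607229e-02,
        2.04507471e-02, -5.64275103e-05]), 'ee_pos': array([144.64537171, 607.59149589, 222.0759617 ]), 'orientation': array([-3.66319705e-01, -3.11999959e+00,  1.86316050e-03]), 'ft_force': array([ 0.31196519,  0.02548843, -0.96684486]), 'moment': array([-0.01388436, -0.02379536, -0.03537663]), 'grasp_force': 0.0, 'width': 87.83532610485348}
```

View pics/top0b.png

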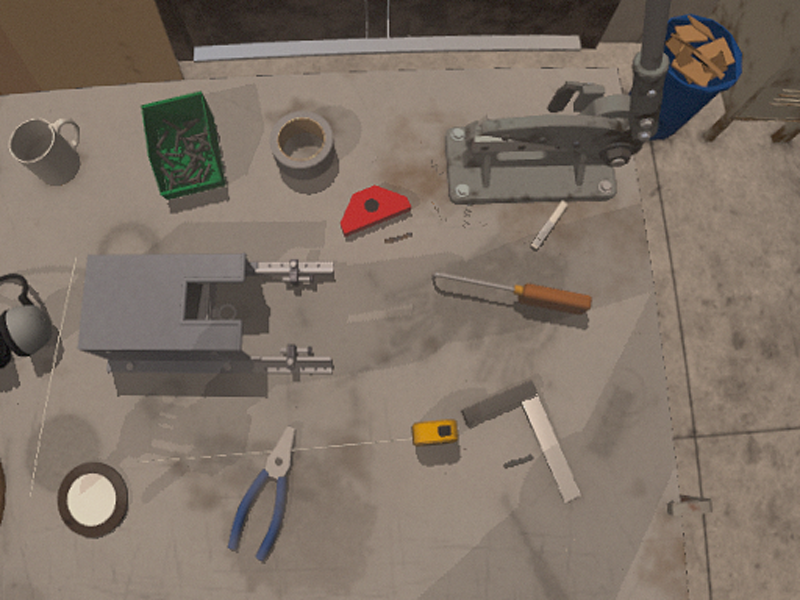

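View pics/scene0b.png

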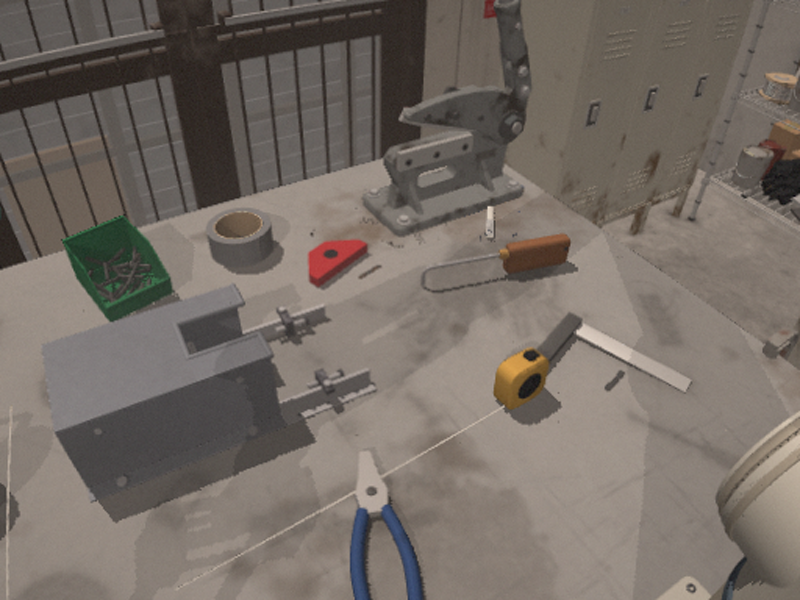

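Run:
```python
from h import *
im=cv2.imread('pics/top0.png')
a=im[155:245,110:220]; b=im[165:210,270:385]
A=cv2.resize(a,None,fx=7,fy=4*1.0,interpolation=cv2.INTER_CUBIC) if 0 else cv2.resize(a,None,fx=4,fy=4,interpolation=cv2.INTER_CUBIC)
B=cv2.resize(b,None,fx=5,fy=5,interpolation=cv2.INTER_CUBIC)
c=np.zeros((600,600,3),np.uint8); c[:360,:440]=A; c[362:362+225,:575]=B
cv2.imwrite('pics/c1.png',c)
def m(f,X,Y,z): return at(f,X*.64,Y*.64,z).round(1)
print('top: handle front/back',m('top0',522,290,50),m('top0',590,302,50),'rod end',m('top0',434,276,36))
print('scene eye etc: hood roof corners',m('top0',245,256,110),m('top0',242,348,110),m('top0',87,255,110),m('top0',80,349,110))
print('eye',m('top0',227,312,24))
```

```text
top: handle front/back [ 606.3 -261.9   50. ] [ 583.2 -368.    50. ] rod end [ 637.6 -127.5   36. ]
scene eye etc: hood roof corners [657.9 155.2 110. ] [521.4 157.6 110. ] [670.2 397.5 110. ] [527.3 397.5 110. ]
eye [594.3 201.6  24. ]
```

View pics/c1.png

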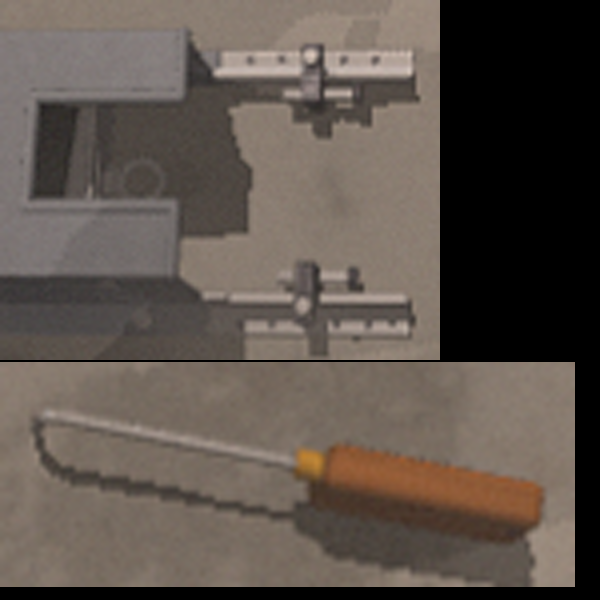

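Run:
```python
from h import *
A=lambda X,Y,z:at('top0',110+(X+.5)/4-.5,155+(Y+.5)/4-.5,z).round(1)
B=lambda X,Y,z:at('top0',270+(X+.5)/5-.5,165+(Y-362+.5)/5-.5,z).round(1)
print('eye',A(140,180,24),'edges',A(118,180,24),A(163,180,24),A(140,159,24),A(140,201,24))
print('mouth roof',A(187,30,110),A(187,97,110),A(178,203,110),A(178,275,110))
print('notch',A(38,100,110),A(25,203,110))
print('rail ends far',A(413,52,22),A(413,77,22),' near',A(411,296,22),A(411,305,22))
print('rail near start',A(228,296,22),'far',A(218,54,22))
print('clips',A(322,60,31),A(312,280,31),'left faces',A(303,90,31),A(296,280,31))
print('screw tips',A(284,94,20),A(279,275,20))
print('rod',B(42,413,36),B(120,428,36),B(200,443,36),B(296,462,36))
print('handle top',B(330,447,50),B(542,483,50),B(535,521,50),B(322,483,50))
print('legtip?',B(40,440,2))
```

```text
eye [594.5 203.3  24. ] edges [595.  217.1  24. ] [594.  188.9  24. ] [607.9 203.6  24. ] [581.2 203.   24. ]
mouth roof [662.1 156.3 110. ] [622.1 155.6 110. ] [560.7 159.8 110. ] [519.9 159.3 110. ]
notch [623.7 241.9 110. ] [563.8 247.2 110. ]
rail ends far [671.   32.7  22. ] [654.7  33.   22. ]  near [516.8  36.9  22. ] [511.3  37.   22. ]
rail near start [520.7 148.3  22. ] far [674.6 155.8  22. ]
clips [665.2  88.8  31. ] [527.3  95.7  31. ] left faces [646.3 100.7  31. ] [527.6 105.4  31. ]
screw tips [647.3 114.3  20. ] [532.8 117.4  20. ]
rod [ 642.3 -128.4   36. ] [ 633.2 -166.5   36. ] [ 624.2 -205.5   36. ] [ 612.8 -252.5   36. ]
handle top [ 616.2 -266.6   50. ] [ 594.4 -370.3   50. ] [ 575.5 -364.6   50. ] [ 598.3 -261.    50. ]
legtip? [ 637.7 -129.9    2. ]
```

```bash
python3 -m handwheel '[[0,0,0,0,0,0.1745,0],[0,0,0,0,0,0.1745,0],[0,0,0,0,0,0.1745,0],[0,0,0,0,0,0.1745,0],[0,0,0,0,0,0.1745,0],[0,0,0,0,0,0.1745,0],[0,0,0,0,0,0.1745,0],[0,0,0,0,0,0.1745,0],[0,0,0,0,0,0.174,0]]'
python3 -m handwheel '[[-30,50,0,0,0,0,0],[-30,50,0,0,0,0,0],[-30,50,0,0,0,0,0],[-30,50,0,0,0,0,0],[-30,50,0,0,0,0,0],[-30,50,0,0,0,0,0],[-30,50,0,0,0,0,0],[-30,50,0,0,0,0,0]]'
python3 -m handwheel '[[-55,25,0,0,0,0,0],[-55,25,0,0,0,0,0],[-55,25,0,0,0,0,0],[-55,25,0,0,0,0,0],[-55,25,0,0,0,0,0],[-55,25,0,0,0,0,0],[-55,25,0,0,0,0,0],[-55,25,0,0,0,0,0],[-55,25,0,0,0,0,0],[-55,25,0,0,0,0,0]]'
python3 - <<'E'
from h import *
snap('wrist','w1')
from scipy.spatial.transform import Rotation as R
o=sensors.get_obs();print(o['ee_pos'],R.from_rotvec(o['orientation']).as_matrix().round(3),o['ft_force'])
im=cv2.imread('pics/w1.png');cv2.imwrite('pics/w1b.png',cv2.resize(im,(800,600),interpolation=cv2.INTER_CUBIC))
E
```

```text
t: 1.27
ee_pos: [144.7, 607.8, 222.3]
orientation: [2.47, 1.941, -0.001]
ft_force: [0.0, 0.5, 0.7]
width: 88.0
grasp_force: 0.0
t: 2.28
ee_pos: [479.7, 280.6, 222.6]
orientation: [-2.465, -1.948, -0.0]
ft_force: [0.6, 1.9, 0.4]
width: 87.8
grasp_force: 0.0
t: 3.52
ee_pos: [594.8, -312.7, 222.4]
orientation: [-2.465, -1.948, 0.0]
ft_force: [0.0, 0.1, -0.2]
width: 88.1
grasp_force: 0.0
[ 595.77214137 -319.65717385  222.59306887] [[ 0.234  0.972  0.002]
 [ 0.972 -0.234 -0.004]
 [-0.003  0.003 -1.   ]] [ 0.31706512 -4.42883438  1.564709  ]
```

View pics/w1b.png

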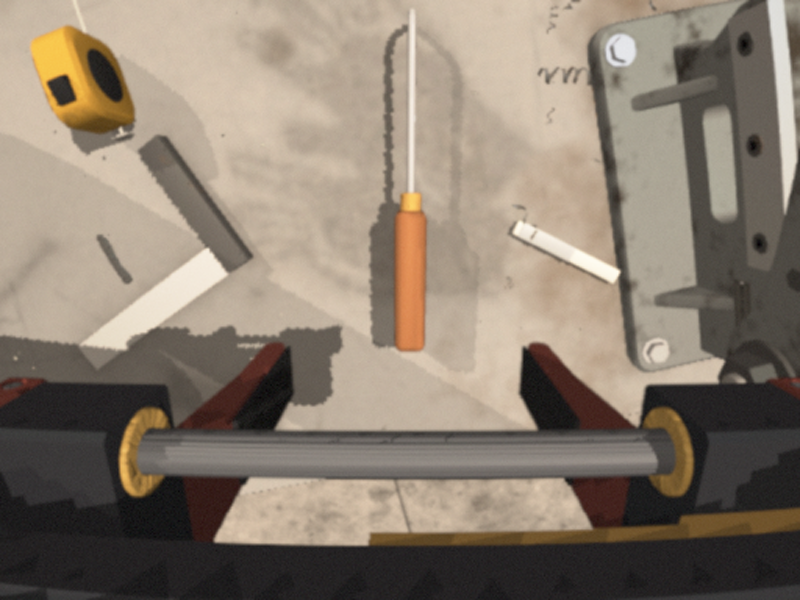

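Run:
```python
from h import *
m=lambda X,Y,z: at('w1',(X+.5)*.64-.5,(Y+.5)*.64-.5,z).round(1)
f,b,t,c=m(411,212,50),m(411,350,50),m(412.5,12,36),m(411,194,36)
print(f,b,t,c,np.linalg.norm(f-b),(f+b)/2, np.arctan2(t[0]-c[0],t[1]-c[1]),np.arctan2(f[0]-b[0],f[1]-b[1]))
snap('wrist','w2');o=sensors.get_obs();print(o['ee_pos'],o['ft_force'])
```

```text
[ 608.8 -265.9   50. ] [ 584.5 -369.1   50. ] [ 641.7 -131.9   36. ] [ 611.9 -253.7   36. ] 106.02230897315907 [ 596.65 -317.5    50.  ] 0.23994969198279176 0.23125268922947556
[ 595.12200215 -316.20022698  222.20686512] [ 0.59577136  0.71688147 -0.47056095]
```

```bash
python3 -m handwheel '[[-1.5,1.5,50,0,0,0,0],[0,0,50,0,0,0,0],[0,0,50,0,0,0,0],[0,0,40,0,0,0,0],[0,0,21,0,0,0,0],[0,0,0,0,0,0,0],[0,0,0,0,0,0,0]]'
python3 -m handwheel '[[0,0,0,0,0,0,0.9],[0,0,0,0,0,0,0.9],[0,0,0,0,0,0,0.9],[0,0,0,0,0,0,0.9],[0,0,0,0,0,0,0.9],[0,0,0,0,0,0,0.9],[0,0,0,0,0,0,0.9],[0,0,0,0,0,0,0.9]]'
```

```text
t: 4.5
ee_pos: [597.0, -312.9, 13.3]
orientation: [2.463, 1.947, 0.001]
ft_force: [1.1, 0.4, 0.3]
width: 87.7
grasp_force: 0.0
t: 5.5
ee_pos: [596.0, -312.6, 11.7]
orientation: [2.464, 1.948, 0.0]
ft_force: [0.8, -1.3, -0.1]
width: 23.9
grasp_force: 30.0
```

```bash
python3 -m handwheel '[[0,0,-20,0,0,0,0.9],[0,0,-35,0,0,0,0.9],[0,0,0,0,0,-0.1,0.9],[0,0,0,0,0,-0.1,0.9],[50,-4,0,0,0,0,0.9],[50,-4,0,0,0,0,0.9],[50,-4,0,0,0,0,0.9],[50,-4,0,0,0,0,0.9],[40,0,0,0,0,0,0.9],[10,0,0,0,0,0,0.9]]'
python3 -m handwheel '[[0,0,0,0,0,0,0.9],[0,0,0,0,0,0,0.9]]'
python3 - <<'E'
from h import *
from scipy.spatial.transform import Rotation as R
snap('top','t3');snap('wrist','w3')
o=sensors.get_obs();print(o['ee_pos'],R.from_rotvec(o['orientation']).as_matrix().round(3),o['ft_force'])
a=cv2.imread('pics/t3.png')[145:245,110:330];b=cv2.imread('pics/w3.png')[:190,100:420]
c=np.zeros((600,800,3),np.uint8)
c[:300,:660]=cv2.resize(a,None,fx=3,fy=3,interpolation=cv2.INTER_CUBIC)
c[302:302+285,:480]=cv2.resize(b,None,fx=1.5,fy=1.5,interpolation=cv2.INTER_CUBIC)
cv2.imwrite('pics/c3.png',c)
E
```

```text
t: 6.75
ee_pos: [588.2, -60.0, 67.8]
orientation: [2.255, 2.187, 0.001]
ft_force: [0.2, -0.4, -3.6]
width: 23.7
grasp_force: 30.0
t: 7.0
ee_pos: [588.4, -63.3, 67.0]
orientation: [2.258, 2.183, 0.0]
ft_force: [0.1, -0.6, -1.3]
width: 24.1
grasp_force: 30.0
[588.220312   -63.40857666  66.78758614] [[ 0.035  0.999  0.   ]
 [ 0.999 -0.035 -0.   ]
 [-0.     0.    -1.   ]] [-0.3137141   0.15862122 -2.82021661]
```

View pics/c3.png

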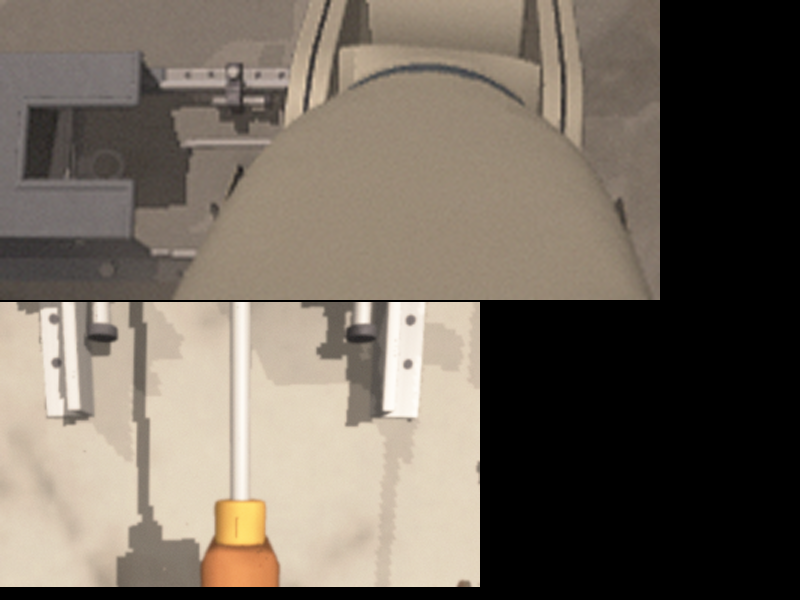

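Run:
```python
from h import *
A=lambda X,Y,z:at('t3',110+(X+.5)/3-.5,145+(Y+.5)/3-.5,z).round(1)
print('rod',A(183,143,91),A(265,142,91),'eye',A(107,163,24))
W=lambda X,Y,z:at('w3',100+(X+.5)/1.5-.5,(Y-302+.5)/1.5-.5,z).round(1)
print('rod',W(240,305,91),W(240,495,91),'rails',W(66,417,22),W(402,417,22),W(384,417,22))
print('pred tip', 588.2+190*.035, -63.4+190)
```

```text
rod [594.1 126.1  91. ] [592.5  63.   91. ] eye [596.  201.5  24. ]
rod [591.2  54.2  91. ] [5.894e+02 1.000e-01 9.100e+01] rails [511.8  35.9  22. ] [664.1  30.5  22. ] [655.8  30.6  22. ]
pred tip 594.85 126.6
```

```bash
python3 -m handwheel '[[0,0,10,0,0,0,0.9],[25,-0.7,7,0,0,0,0.9],[25,-0.7,0,0,0,0,0.9],[20,-0.7,0,0,0,0,0.9],[7,0,0,0,0,0,0.9],[0,0,0,0,0,0,0.9],[0,0,0,0,0,0,0.9],[0,0,0,0,0,0,0.9]]'
python3 - <<'E'
from h import *
snap('top','t4')
o=sensors.get_obs();print(o['ee_pos'],o['ft_force'])
a=cv2.imread('pics/t4.png')[165:225,110:190]
c=cv2.resize(a,None,fx=8,fy=8,interpolation=cv2.INTER_CUBIC)
cv2.imwrite('pics/c4.png',c)
E
```

```text
t: 8.1
ee_pos: [588.7, 14.3, 49.7]
orientation: [2.259, 2.184, 0.0]
ft_force: [0.2, -0.0, -2.2]
width: 24.0
grasp_force: 30.0
[588.65489479  14.3271838   49.73949406] [ 0.21386431  0.20431718 -2.29837508]
```

View pics/c4.png

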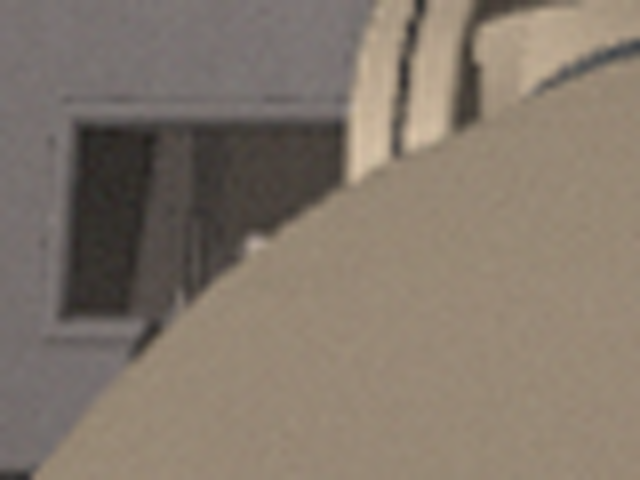

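Run:
```python
from h import *
A=lambda X,Y,z:at('t4',110+(X+.5)/8-.5,165+(Y+.5)/8-.5,z).round(1)
print('rod end',A(247,242,74))
snap('scene','s4');print(px('s4',[595,202,74]),px('s4',[595,202,24]))
a=cv2.imread('pics/s4.png')[170:270,80:230]
cv2.imwrite('pics/c5.png',cv2.resize(a,None,fx=5,fy=5,interpolation=cv2.INTER_CUBIC))
```

```text
rod end [594.9 200.9  74. ]
[142.20722828 221.98490773] [146.43985255 239.46731795]
```

View pics/c5.png

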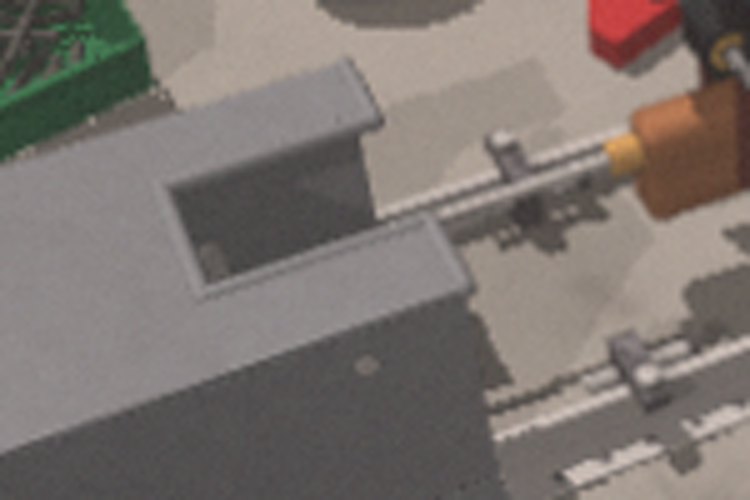

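```bash
python3 -m handwheel '[[1.5,0,3,0,0,0,0.9],[0,0,4,0,0,0,0.9],[0,0,3,0,0,0,0.9],[0,0,2,0,0,0,0.9],[0,0,2,0,0,0,0.9],[0,0,2,0,0,0,0.9],[0,0,0,0,0,0,0.9]]'
```

```text
t: 9.07
ee_pos: [588.6, 16.4, 33.5]
orientation: [-2.258, -2.184, 0.0]
ft_force: [-0.4, 0.0, -2.4]
width: 24.2
grasp_force: 30.0
```

```bash
python3 -m handwheel '[[0,0,3,0,0,0,0.9],[0,0,3,0,0,0,0.9],[0,0,3,0,0,0,0.9],[0,0,3,0,0,0,0.9],[0,0,0,0,0,0,0.9],[0,0,0,0,0,0,0.9]]'
python3 -m handwheel '[[-2,0,0,0,0,0,0.9],[-2,0,0,0,0,0,0.9],[-1,0,0,0,0,0,0.9]]'
python3 -m handwheel '[[-1,0,0,0,0,0,0.9],[-1,0,0,0,0,0,0.9],[-1,0,0,0,0,0,0.9]]'
python3 -m handwheel '[[-1,0,0,0,0,0,0.9],[-1,0,0,0,0,0,0.9],[-1,0,0,0,0,0,0.9]]'
python3 -m handwheel '[[-1,0,0,0,0,0,0.9],[-1,0,0,0,0,0,0.9],[-1,0,0,0,0,0,0.9]]'
```

```text
t: 9.82
ee_pos: [588.7, 16.4, 21.7]
orientation: [-2.258, -2.185, 0.0]
ft_force: [0.3, 0.0, -2.5]
width: 24.3
grasp_force: 30.0
t: 10.2
ee_pos: [588.6, 11.1, 21.8]
orientation: [2.258, 2.184, 0.0]
ft_force: [-0.2, 0.5, -2.6]
width: 23.8
grasp_force: 30.0
t: 10.58
ee_pos: [588.4, 8.3, 21.7]
orientation: [-2.258, -2.184, 0.0]
ft_force: [0.2, -0.7, -3.3]
width: 23.8
grasp_force: 30.0
t: 10.95
ee_pos: [588.3, 5.3, 21.7]
orientation: [-2.258, -2.184, 0.0]
ft_force: [0.3, -0.2, -2.8]
width: 24.0
grasp_force: 30.0
t: 11.32
ee_pos: [588.2, 2.6, 21.7]
orientation: [-2.258, -2.185, -0.0]
ft_force: [0.0, 2.0, -3.2]
width: 23.7
grasp_force: 30.0
```

```bash
for i in 1 2; do python3 -m handwheel '[[-1,0,0,0,0,0,0.9],[-1,0,0,0,0,0,0.9]]'|grep -E 'ee_pos|ft'; done; python3 -m handwheel '[[-1,0,0,0,0,0,0.9],[-1,0,0,0,0,0,0.9],[-1,0,0,0,0,0,0.9],[-1,0,0,0,0,0,0.9]]'
python3 - <<'E'
from h import *
snap('top','t6')
a=cv2.imread('pics/t6.png')[165:225,110:190]
cv2.imwrite('pics/c6.png',cv2.resize(a,None,fx=8,fy=8,interpolation=cv2.INTER_CUBIC))
E
```

```text
ee_pos: [588.1, 0.4, 21.7]
ft_force: [0.1, 3.6, -3.2]
ee_pos: [588.1, -1.7, 21.7]
ft_force: [-0.2, 3.6, -3.8]
t: 12.32
ee_pos: [587.9, -5.7, 21.7]
orientation: [-2.258, -2.184, -0.0]
ft_force: [-0.0, 3.2, -2.7]
width: 23.8
grasp_force: 30.0
```

View pics/c6.png

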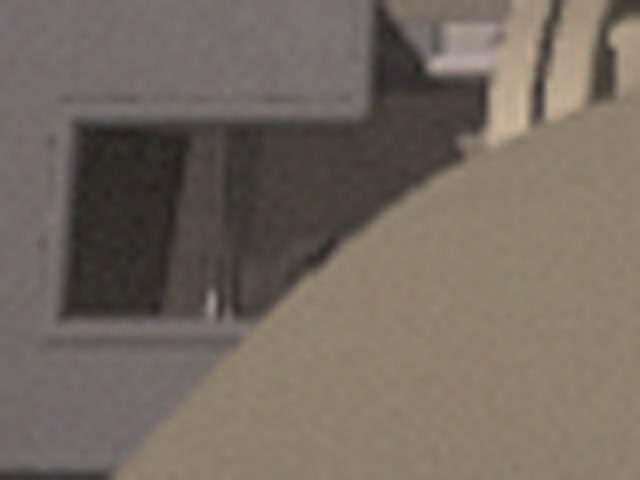

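```bash
python3 -m handwheel '[[-2,0,0,0,0,0,0.9],[-3,0,0,0,0,0,0.9],[-4,0,0,0,0,0,0.9],[-4,0,0,0,0,0,0.9],[-4,0,0,0,0,0,0.9],[-4,0,0,0,0,0,0.9],[-4,0,0,0,0,0,0.9],[-4,0,0,0,0,0,0.9],[-3,0,0,0,0,0,0.9],[-2,0,0,0,0,0,0.9]]'
python3 -m handwheel '[[-2,0,0,0,0,0,0.9],[-3,0,0,0,0,0,0.9],[-4,0,0,0,0,0,0.9],[-4,0,0,0,0,0,0.9],[-4,0,0,0,0,0,0.9],[-4,0,0,0,0,0,0.9],[-4,0,0,0,0,0,0.9],[-3,0,0,0,0,0,0.9],[-2,0,0,0,0,0,0.9],[0,0,0,0,0,0,0.9]]'
python3 - <<'E'
from h import *
snap('top','t7');snap('wrist','w7')
a=cv2.imread('pics/t7.png')[150:250,110:240];b=cv2.imread('pics/w7.png')[:150,100:420]
c=np.zeros((600,800,3),np.uint8)
c[:300,:390]=cv2.resize(a,None,fx=3,fy=3,interpolation=cv2.INTER_CUBIC)
c[302:302+225,:480]=cv2.resize(b,None,fx=1.5,fy=1.5,interpolation=cv2.INTER_CUBIC)
cv2.imwrite('pics/c7.png',c)
E
```

```text
t: 13.62
ee_pos: [586.8, -39.8, 21.7]
orientation: [-2.258, -2.184, 0.0]
ft_force: [0.4, 4.0, -3.5]
width: 23.6
grasp_force: 30.0
t: 14.88
ee_pos: [585.8, -69.9, 21.7]
orientation: [2.258, 2.184, -0.0]
ft_force: [-0.8, 1.1, -3.2]
width: 24.1
grasp_force: 30.0
```

View pics/c7.png

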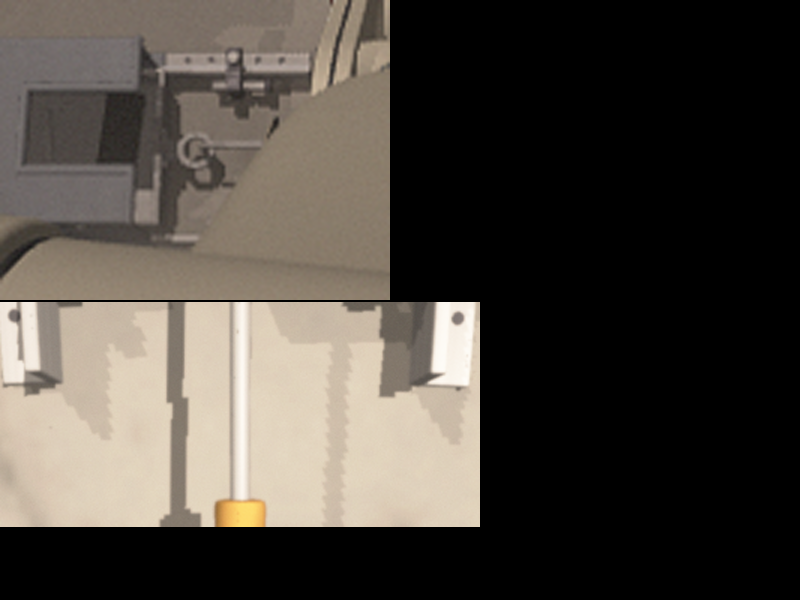

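Run:
```python
from h import *
A=lambda X,Y,z:at('t7',110+(X+.5)/3-.5,150+(Y+.5)/3-.5,z).round(1)
print('front',A(162,100,40),A(159,215,40),'eye',A(197,150,24),'screw',A(213,86,20))
```

```text
front [630.9 152.9  40. ] [535.9 154.5  40. ] eye [591.6 126.7  24. ] screw [646.8 114.1  20. ]
```

```bash
python3 -m handwheel '[[-2,0,0,0,0,0,0.9],[-3,0,0,0,0,0,0.9],[-4,0,0,0,0,0,0.9],[-4,0,0,0,0,0,0.9],[-4,0,0,0,0,0,0.9],[-4,0,0,0,0,0,0.9],[-3,0,0,0,0,0,0.9],[-2,0,0,0,0,0,0.9],[-1,0,0,0,0,0,0.9],[-1,0,0,0,0,0,0.9]]' | grep -E 'ee_pos|ft_f'
for i in 1 2 3; do python3 -m handwheel '[[-1,0,0,0,0,0,0.9],[-1,0,0,0,0,0,0.9]]'|grep -E 'ee_pos|ft_f'; done
```

```text
ee_pos: [584.9, -97.6, 21.7]
ft_force: [0.9, 3.2, -3.4]
ee_pos: [584.8, -99.6, 21.7]
ft_force: [-0.7, 2.3, -2.7]
ee_pos: [584.8, -101.6, 21.7]
ft_force: [-0.6, 3.3, -2.9]
ee_pos: [584.7, -103.7, 21.7]
ft_force: [-0.6, 2.1, -2.8]
```

```bash
for i in 1 2 3; do python3 -m handwheel '[[-0.5,0,0,0,0,0,0.9],[-0.5,0,0,0,0,0,0.9]]'|grep -E 'ee_pos|ft_f'; done
```

```text
ee_pos: [584.6, -104.6, 21.7]
ft_force: [0.5, 3.8, -2.8]
ee_pos: [584.6, -105.6, 21.7]
ft_force: [0.1, 3.2, -1.7]
ee_pos: [584.4, -106.3, 21.6]
ft_force: [-0.3, 5.9, -3.4]
```

```bash
python3 -m handwheel '[[-0.4,0,0,0,0,0,0.9],[0,0,0,0,0,0,0.9]]'|grep -E 'ee_pos|ft_f'
```

```text
ee_pos: [584.3, -106.3, 21.5]
ft_force: [0.3, 6.1, -3.6]
```

```bash
python3 -m handwheel '[[-0.4,0,0,0,0,0,0.9],[0,0,0,0,0,0,0.9]]'|grep -E 'ee_pos|ft_f'
```

```text
ee_pos: [584.2, -106.4, 21.5]
ft_force: [-0.4, 8.8, -3.2]
```

```bash
python3 -m handwheel '[[-0.4,0,0,0,0,0,0.9],[0,0,0,0,0,0,0.9]]'|grep -E 'ee_pos|ft_f'
```

```text
ee_pos: [584.2, -106.5, 21.4]
ft_force: [0.7, 10.6, -3.3]
```

```bash
python3 -m handwheel '[[-0.3,0,0,0,0,0,0.9],[0,0,0,0,0,0,0.9]]'|grep -E 'ee_pos|ft_f'
```

```text
ee_pos: [584.1, -106.6, 21.3]
ft_force: [0.8, 12.2, -3.9]
```

```bash
python3 -m handwheel '[[-0.3,0,0,0,0,0,0.9],[0,0,0,0,0,0,0.9]]'|grep -E 'ee_pos|ft_f'
```

```text
ee_pos: [584.1, -106.6, 21.3]
ft_force: [0.8, 13.5, -3.7]
```

```bash
python3 -m handwheel '[[-0.3,0,0,0,0,0,0.9],[0,0,0,0,0,0,0.9],[0,0,0,0,0,0,0.9],[0,0,0,0,0,0,0.9],[0,0,0,0,0,0,0.9],[0,0,0,0,0,0,0.9]]'|grep -E 'ee_pos|ft_f'
python3 -m handwheel '[[0,0,0,0,0,0,0.9],[0,0,0,0,0,0,0.9],[0,0,0,0,0,0,0.9],[0,0,0,0,0,0,0.9],[0,0,0,0,0,0,0.9],[0,0,0,0,0,0,0.9],[0,0,0,0,0,0,0.9],[0,0,0,0,0,0,0.9]]'|grep -E 'ee_pos|ft_f'
```

```text
ee_pos: [584.0, -106.7, 21.2]
ft_force: [1.4, 14.8, -4.4]
ee_pos: [584.0, -106.6, 21.2]
ft_force: [1.5, 15.6, -3.8]
```

```bash
python3 -m handwheel '[[1,0,0,0,0,0,0.9],[1,0,0,0,0,0,0.9],[1,0,0,0,0,0,0.9],[1,0,0,0,0,0,0.9],[2,0,0,0,0,0,0.9],[2,0,0,0,0,0,0.9],[1,0,0,0,0,0,0.9],[0,0,0,0,0,0,0.9]]'|grep -E 'ee_pos|ft_f'
python3 -m handwheel '[[0,0,-2,0,0,0,0.9],[0,0,-3,0,0,0,0.9],[0,0,-3,0,0,0,0.9],[0,0,-3,0,0,0,0.9]]'|grep -E 'ee_pos|ft_f'
```

```text
ee_pos: [584.9, -99.6, 21.7]
ft_force: [-0.3, -0.7, -2.8]
ee_pos: [584.9, -99.7, 33.0]
ft_force: [0.3, -0.2, -2.0]
```

```bash
python3 -m handwheel '[[0,0,-7,0,0,0,0.9],[0,0,-10,0,0,0,0.9],[0,0,-10,0,0,0,0.9],[-20,0,0,0,0,0,0.9],[-40,0,0,0,0,0,0.9],[-40,0,0,0,0,0,0.9],[-40,0,0,0,0,0,0.9],[-30,0,0,0,0,0,0.9],[-10,0,0,0,0,0,0.9],[0,0,0,0,0,0,0.9]]'|grep -E 'ee_pos|ft_f'
python3 -m handwheel '[[0,0,15,0,0,0,0.9],[0,0,15,0,0,0,0.9],[0,0,9,0,0,0,0.9],[0,0,4,0,0,0,0.9],[0,0,2,0,0,0,0.9],[0,0,1,0,0,0,0.9],[0,0,0,0,0,0,0.9]]'|grep -E 'ee_pos|ft_f'
```

```text
ee_pos: [578.4, -280.2, 59.5]
ft_force: [0.4, 0.2, -2.5]
ee_pos: [579.1, -279.7, 14.0]
ft_force: [-0.2, 0.1, -2.9]
```

Run:
```python
from h import *
snap('top','t8');snap('scene','s8')
a=cv2.imread('pics/t8.png')[150:250,100:400];b=cv2.imread('pics/s8.png')[130:330,40:440]
c=np.zeros((600,800,3),np.uint8)
c[:200,:600]=cv2.resize(a,None,fx=2,fy=2,interpolation=cv2.INTER_CUBIC)
c[200:600]=cv2.resize(b,None,fx=2,fy=2,interpolation=cv2.INTER_CUBIC)
cv2.imwrite('pics/c8.png',c)
```

```text
(no output)
```

View pics/c8.png

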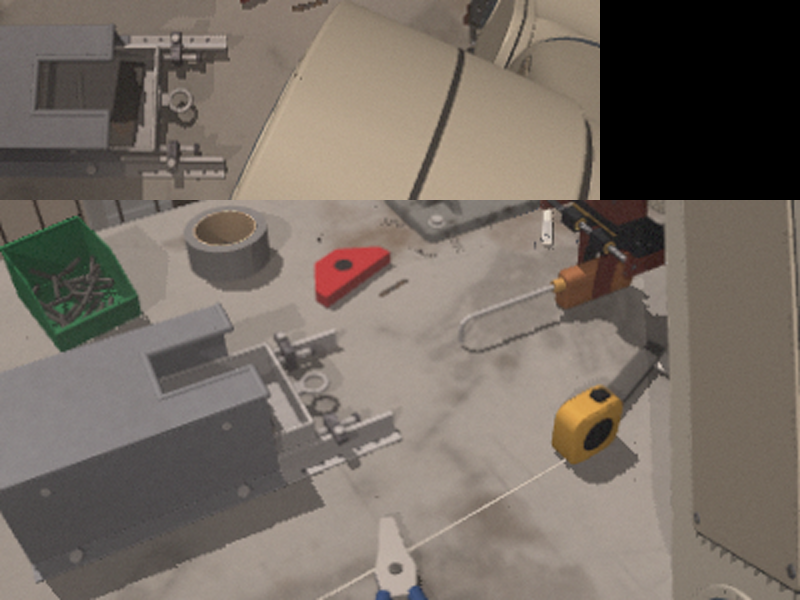

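Tray is out against the clips (eye at about (180,100) in the upper crop), bystanders are untouched, and the hook hangs just above the bench. I'll lower the last 2 mm, release and retreat.

```bash
python3 -m handwheel '[[0,0,1,0,0,0,0.9],[0,0,0.7,0,0,0,0.9],[0,0,0.4,0,0,0,0.9],[0,0,0,0,0,0,0.9]]'|grep -E 'ee_pos|ft_f'
```

```text
ee_pos: [578.9, -279.6, 11.6]
ft_force: [-0.4, 0.8, -1.2]
```

```bash
python3 -m handwheel '[[0,0,0.5,0,0,0,0.9],[0,0,0,0,0,0,0.9]]'|grep -E 'ee_pos|ft_f'
```

```text
ee_pos: [578.9, -279.6, 11.6]
ft_force: [-2.5, 0.8, 5.0]
```

Contact with the bench; open and rise.

```bash
python3 -m handwheel '[[0,0,-0.3,0,0,0,0.6],[0,0,0,0,0,0,0.5],[0,0,0,0,0,0,0.3],[0,0,0,0,0,0,0],[0,0,0,0,0,0,0],[0,0,0,0,0,0,0]]'|grep -E 'ee_pos|ft_f|wid'
python3 -m handwheel '[[0,0,-10,0,0,0,0],[0,0,-20,0,0,0,0],[0,0,-40,0,0,0,0],[0,0,-40,0,0,0,0],[0,0,-40,0,0,0,0],[0,0,-20,0,0,0,0],[0,0,0,0,0,0,0],[0,0,0,0,0,0,0],[0,0,0,0,0,0,0],[0,0,0,0,0,0,0]]'|grep -E '^t|ee_pos|ft_f'
python3 - <<'E'
from h import *
snap('wrist','w9');snap('scene','s9')
a=cv2.imread('pics/w9.png');b=cv2.imread('pics/s9.png')[130:330,40:440]
c=np.zeros((600,600,3),np.uint8)
c[:300,:400]=cv2.resize(a,(400,300))
c[300:600]=cv2.resize(b,None,fx=1.5,fy=1.5,interpolation=cv2.INTER_CUBIC)
cv2.imwrite('pics/c9.png',c)
E
```

```text
ee_pos: [578.9, -279.6, 11.3]
ft_force: [0.1, -0.0, -0.5]
width: 80.8
t: 27.2
ee_pos: [578.4, -279.3, 180.1]
ft_force: [0.9, 0.8, 0.1]
```

View pics/c9.png

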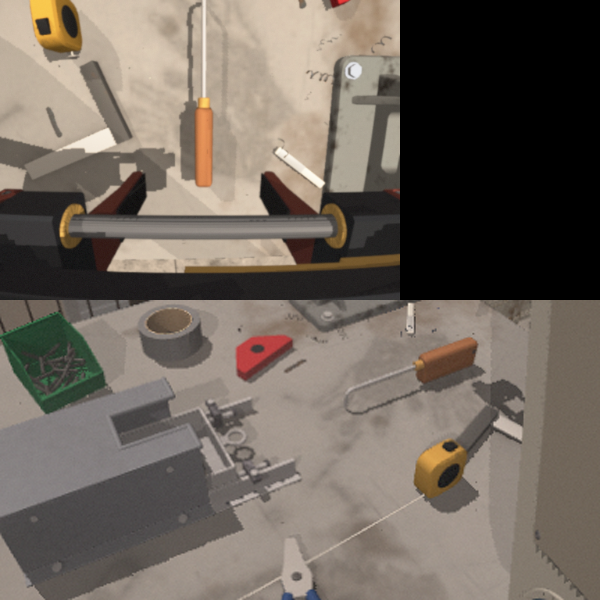

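The hook stands upright and released, clear of the tray, and the tray is drawn out.

```bash
python3 -c "
from workcell import ctrl
print(ctrl.close_job())"
```

```text
the job is handed in; nothing more can be done
None
```

I handed the job in at about 27 s: the tray was hooked, drawn out and held against the stop screws at about 15 N for over a second. The hook now stands released on its handle, clear of the tray; the tape measure and magnet weren't touched, and the hand-in gave no verdict.

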